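Sweep loose screw caps into the catch frame

ROBOT

A 7-joint arm with a two-finger parallel gripper is mounted at the origin on a cart in front of the work surface, level with it; the furniture and walls round the work are solid. World frame = base frame: x ahead of the robot, y to its left, z up, the work surface at z = 0. Lengths are in m, angles in degrees, forces in N, time in s.
With the tool pointing down it reaches from about 0.425 to 1.025 m from the base axis. Payload 3.6 kg.
Tool frame: the origin (TCP) lies midway between the tips of the shut fingers; the grasp point (between the pads) lies 19 mm behind it; z points along the fingers, y is the line along which they close (so a half turn about z gives the same grasp; the last joint's range is limited). The gripper opens to 85 mm and grips with 20 to 120 N. Pads are 22 mm wide; open, the fingers measure 114 mm over their backs; the gripper's body (76 mm by 85 mm) begins 54 mm behind the grasp point. The pads swing forward as they close: fully open they stand 13 mm farther back than shut.
Start: joints at [-77.206, 33.873, 2.773, 92.16, -1.908, 54.013, -1.931], TCP at [0.226, 0.689, 0.231] pointing down, gripper open.
Joint ranges: [-153.93, 153.93], [-27.13, 128.08], [-72.61, 78.16], [10.71, 143.7], [-87.88, 267.88], [4.46, 118.87], [-176.78, 176.78]. Speed limits (degrees/s): [147.25, 147.25, 180, 180, 180, 180, 180].

INTERFACE

Orientations are given as a 3x3 rotation matrix whose columns are the frame's x, y, z axes.
In Python, from workcell import r gives the robot as it stands. The module is installed in compiled form; this text tells all that it offers.
- The arm moves only by the shell command python3 -m pendant 'ROWS' [FORCE]. ROWS is JSON, a list of rows, each a list of 7 numbers: the turn, a rotation vector about the tool's x, y, z in rad, then the shift along the tool's x, y, z in m, then the opening, from 0 (shut) to 1 (fully open). A call has 1 to 10 rows; each row is the pose to reach, as a shift and turn from the pose commanded when the call began, along the tool's axes at that moment; what a row does not reach only later rows make up. A row lasts 1/8 s, in which the tool goes at most 62.5 mm and 10.7 degrees, less where a joint would pass 70% of its speed; a pose out of reach is approached as far as the arm can. A call with a gripper value outside its range is refused whole. The fingers move at their own pace and stop on an object; FORCE is the grip in N (left out, the last holds). Time passes only in rows, so rows that repeat a pose let the fingers close. It gives the time, the measured TCP pose, the force, the opening and the grip force at its end, in the units of the state.
- r.get_obs(): the state, without advancing time (a new reading comes with each control period).
- r.read_camera(name): name is "scene" or "top" or "wrist"; returns the picture (384x512x3 uint8, blue, green, red); there is no depth.
- r.camera_info(name): a dict with "fovy" (degrees; the focal length in pixels is half the picture's height over the tangent of half this angle, whatever the lens; pixels are square), "cx", "cy" (the principal point, pixels), "position" and "rotation" of the camera in the world; the wrist camera has in their place "mount" (4x4, takes a point from camera to tool coordinates, whose origin is the TCP and whose axes are the flange's). Camera axes: x right, y down, z forward; pixel columns grow to the right and rows downward; lengths in m; the calibration is good to about 2 mm. A picture is of the moment at which its call begins: read the wrist's pose just before it. camera_info takes no time and is no camera call.
- r.close_job(): hands the job in; it is judged then, once.
The state is a dict: "time_s": time; "joint_positions": joint angles; "dq": joint speeds; "tau": joint torques, N m; "tcp_pos": TCP position; "tcp_rot": TCP orientation; "contact_force": force on the tool from outside, world axes, zero at the start; "moment": the same for the moment, N m; "grip_width": opening from 0.0 (shut) to 1.0 (fully open); "grasp_force": force on a finger pad.
Only numpy, scipy, OpenCV 4.12 (cv2) and the standard library are available. Lean on these libraries where they do the work, as an engineer would, in place of code of your own. Each camera call takes 0.05 s, during which the arm holds its last target. There are 200 camera calls.

TASK

Three loose white screw caps were left lying on the bench. With the outside of the fingers, sweep all three along the bench top, through the open side of the low three-sided metal frame, until each lies wholly inside it, and then take the hand away. Do not pick up or lift the caps, and leave the small vial standing among them, the petri dish and the forceps where they are.

Things in the scene. Friction and masses are not known exactly. Their poses are not given: they have to be found in the camera images.
- catch_frame: Fixed aluminium fence on the bench, U-shaped from above, no floor or top. Walls 5 mm thick, 22 mm high. Inside 140 mm wide (its x, -70 to +70 mm), 95 mm deep (its y, -45 mm at the back wall to +50 mm at the side-wall ends). The whole +y side is open. A screw ear, 20 mm wide, 6 mm high, outside each side wall. Origin: centre of the 150 x 100 mm outline, on the bench; z up. Turned up to 0.22 rad
- frame_mouth (a point): Middle of the frame's open side, on the bench; axes as the frame's: +y points out of the frame, towards the caps. Around the work, not listed: a rack of yellow-capped tubes at the left (about 150 mm high; pass it with the fingertips at least 0.2 m up), an analyser at the back, a round yellow bin at the right (157 mm)
- cap_1: Loose white ribbed screw cap lying flat on the bench, a disc 30 mm in diameter and 14 mm high, 12 to 21 g; it slides when pushed. Origin: centre of its underside. The three caps are alike and lie 40 to 165 mm outside the frame's open side, at most 75 mm to either side of its middle
- cap_2: Another cap, same as cap_1
- cap_3: Another cap, same as cap_1, always the one nearest to the frame, 40 to 62 mm outside the open side and at least 80 mm nearer to it than the row of the others
- vial: Loose capped plastic vial standing upright, 13 mm in diameter, 44 mm high, 30 g, easily knocked over; not to be disturbed. It stands in one row with cap_1 and cap_2, 140 to 165 mm outside the open side, neighbours about 60 mm apart; any of the three may be in the middle. Origin: centre of its foot
- petri_dish: Loose round petri dish, 56 mm in diameter, 12 mm high, on the far side of the caps as seen from the robot. Not to be disturbed. Origin: centre of its underside
- forceps: Loose steel forceps lying flat along its y, 128 mm long, 8 mm wide, 8 mm high, beyond the frame's far side wall. Not to be disturbed. Origin: its middle, on the bench
Not all that is in view belongs to the job. What is shaped like the cap_1 but brown is not meant.

How it is judged (in metres and radians):
At the end, for the whole second after the job is handed in: All three caps rest (under 20 mm/s) on the bench (origin under 18 mm up) inside the frame, their centres 13 mm or more behind the plane of the open side. The vial is upright (0.2 rad) within 15 mm of its start; petri dish and forceps within 20 mm of theirs (x of cap_1 in the frame of catch_frame between -0.06 and 0.06 m and y of cap_1 in the frame of catch_frame between -0.05 and 0.037 m and height (world z) of each of cap_1, cap_2, cap_3 below 0.018 m and linear speed of each of cap_1, cap_2, cap_3 below 0.02 m/s and x of cap_2 in the frame of catch_frame between -0.06 and 0.06 m and y of cap_2 in the frame of catch_frame between -0.05 and 0.037 m and x of cap_3 in the frame of catch_frame between -0.06 and 0.06 m and y of cap_3 in the frame of catch_frame between -0.05 and 0.037 m and angle between vial's own z axis and vertical below 0.2 rad and distance of vial from where it was at the start of the episode below 0.015 m and distance of each of petri_dish, forceps from where it was at the start of the episode below 0.02 m); the robot touches nothing.
It fails at once if a cap is lifted off the bench (its origin more than 20 mm up) (height (world z) of any of cap_1, cap_2, cap_3 above 0.02 m).
It fails at once if the vial is tipped or moved more than 15 mm (angle between vial's own z axis and vertical above 0.4 rad or distance of vial from where it was at the start of the episode above 0.015 m).
It fails at once if the petri dish is moved more than 20 mm (distance of petri_dish from where it was at the start of the episode above 0.02 m).
It fails at once if the forceps is moved more than 20 mm (distance of forceps from where it was at the start of the episode above 0.02 m).
It also fails if it takes over 64 s, if anything falls off the work surface, if the arm or the gripper's body presses on something with over 40 N, if the wrist force passes 120 N, or if a joint passes its speed limit or range.

## Working session

There is one attempt and no reset: what is moved stays moved. The work goes in short steps, Python scripts to look and compute and a shell command to move; the robot and the scene stay as the last step left them, time stands still between calls to the robot, and variables do not carry over. Pictures are saved under pics/ and viewed, at most 10 in all, crops included, and the job is handed in when it is done.

```bash
mkdir -p pics; python3 - <<'E'
from workcell import r
import cv2,numpy as np
o=r.get_obs();print(o['time_s'],o['tcp_pos'],np.round(o['tcp_rot'],3),o['grip_width'])
for n in("top","scene"):
    i=r.camera_info(n);print(n,i)
    cv2.imwrite(f'pics/{n}0.png',r.read_camera(n))
E
```

```text
0.0 [0.22557776 0.688131   0.23013463] [[-0.95   0.311 -0.001]
 [ 0.311  0.95  -0.002]
 [-0.    -0.002 -1.   ]] 1.0023148468378655
top {'fovy': 43.539677617176466, 'cx': 258.88034022007304, 'cy': 192.51149412309044, 'position': array([ 0.38794756, -0.25150255,  0.87194487]), 'rotation': array([[-0.02661923, -0.9795504 ,  0.19943027],
       [-0.99964175,  0.02552679, -0.00804753],
       [ 0.00279215, -0.19957304, -0.97987898]])}
scene {'fovy': 49.59585154811047, 'cx': 260.91050133776906, 'cy': 188.80323633082756, 'position': array([0.08085357, 0.38684724, 0.39220515]), 'rotation': array([[-0.81543599, -0.22981032,  0.53127334],
       [-0.5787187 ,  0.34300982, -0.73988441],
       [-0.0121989 , -0.91078619, -0.41269808]])}
```

View pics/top0.png

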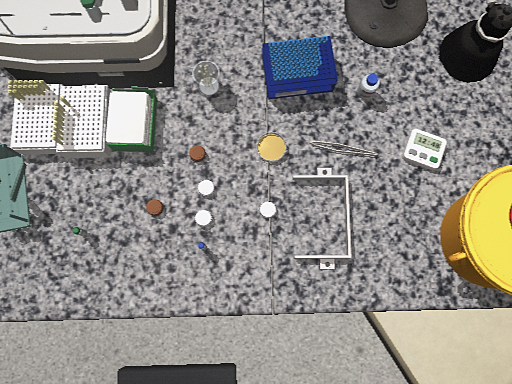

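View pics/scene0.png

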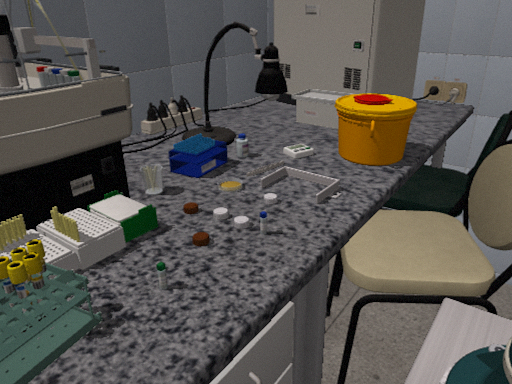

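Top view: the white caps are at (206,187), (203,217) and (268,209), with (268,209) nearest the frame. The blue-capped vial is at (201,245), at the robot-side end of the row. The petri dish is at (272,147), the forceps at (343,149), and the frame opens to the left, with its walls at rows 177 and 257 and its back at column 350. The look-alikes at (197,153) and (154,207) are brown and the vial at (76,230) is green-capped, away from the row, so none of them are meant. Next I measure positions and make one enlarged crop.

```bash
cat > h.py <<'E'
from workcell import r
import cv2,numpy as np
def ray(n,p,z):
    i=r.camera_info(n);f=192/np.tan(np.radians(i['fovy']/2))
    d=i['rotation']@np.array([(p[0]-i['cx'])/f,(p[1]-i['cy'])/f,1]);c=i['position']
    return (c+d*(z-c[2])/d[2])[:2]
def blobs(m,lo,hi):
    n,l,s,c=cv2.connectedComponentsWithStats(m.astype(np.uint8))
    return [(c[k],s[k]) for k in range(1,n) if lo<=s[k][4]<=hi]
def caps(im):
    h=cv2.cvtColor(im,cv2.COLOR_BGR2HSV)
    return [c for c,s in blobs((h[...,2]>215)&(h[...,1]<40),80,400) if s[2]<25 and s[3]<25]
E
python3 - <<'E'
from h import *
im=cv2.imread('pics/top0.png');h=cv2.cvtColor(im,cv2.COLOR_BGR2HSV)
for c in caps(im): print('cap',c.round(1),ray('top',c,.013).round(4))
for c,s in blobs((h[...,0]>105)&(h[...,0]<130)&(h[...,1]>120)&(h[...,2]>80),6,200): print('blue',c.round(1),s,ray('top',c,.044).round(4))
sc=cv2.imread('pics/scene0.png');hs=cv2.cvtColor(sc,cv2.COLOR_BGR2HSV)
for c in caps(sc): print('scap',c.round(1),ray('scene',c,.012).round(4))
for c,s in blobs((hs[...,0]>105)&(hs[...,0]<130)&(hs[...,1]>120)&(hs[...,2]>60),6,200): print('sblue',c.round(1),s,ray('scene',c,.04).round(4))
for c,s in blobs((h[...,0]>12)&(h[...,0]<25)&(h[...,1]>80)&(h[...,2]>120),200,1200): print('dish',c.round(1),s,ray('top',c,.01).round(4))
for c,s in blobs((h[...,2]>185)&(h[...,1]<60),150,3000):print('wht',c.round(1),s)
for n,p in dict(tl=(293,177.5),tr=(349,177),br=(350,256.5),bl=(295,257),earT=(324,171),earB=(327,265)).items(): print(n,ray('top',p,.022).round(4))
for n,p in dict(f1=(311,142),f2=(377,156),br1=(197,153),br2=(154,207),gv=(76,230)).items(): print(n,ray('top',p,.008).round(4))
cv2.imwrite('pics/crop.png',cv2.resize(im[125:280,140:390],None,fx=3,fy=3,interpolation=cv2.INTER_CUBIC))
E
```

```text
cap [205.3 186.9] [ 0.5757 -0.161 ]
cap [267.4 208.9] [ 0.5322 -0.2732]
cap [202.6 217.2] [ 0.52   -0.1559]
blue [314.7  38.7] [312  38   6   3   7] [ 0.8488 -0.3711]
blue [288.6  41.6] [285  40   8   4  11] [ 0.844  -0.3219]
blue [278.8  51.2] [278  50   3   3   6] [ 0.8251 -0.3028]
blue [275.5  60.3] [275  58   2   5   6] [ 0.8067 -0.2959]
blue [276.2  66.8] [275  64   4   6  12] [ 0.7938 -0.2969]
blue [372.3  78.4] [367  74  11  10  87] [ 0.7662 -0.4736]
blue [200.8 244.7] [198 242   6   6  27] [ 0.4675 -0.156 ]
sblue [55.2 70.6] [52 69  9  5 29] [ 2.4685 -0.9281]
sblue [241.3 135.2] [238 133   7   5  25] [ 0.7972 -0.5175]
sblue [263.  213.6] [260 211   7   6  27] [ 0.468  -0.1577]
sblue [ 19.6 287.8] [ 15 286   9   4  21] [0.6184 0.2046]
dish [271.2 146.9] [258 134  27  26 548] [ 0.6497 -0.2838]
dish [483.6 194.7] [468 168  44  75 240] [ 0.5486 -0.6696]
wht [91.5 34.1] [   0    0  158   44 1142]
wht [47.2 60.3] [  0  56 103   8 281]
wht [ 84.2 114.9] [  60   85   47   65 1971]
wht [126.2 116.9] [ 106   91   42   52 1936]
wht [ 32.2 126. ] [  10   98   47   50 1503]
wht [424.6 147.5] [404 128  43  40 855]
wht [330.6 213.6] [293 168  58  90 580]
wht [207.2 185.1] [197 170  26  25 230]
wht [267.3 208.6] [260 200  16  17 201]
wht [202.7 217. ] [193 210  19  16 202]
tl [ 0.5871 -0.3212]
tr [ 0.5854 -0.423 ]
br [ 0.442  -0.4155]
bl [ 0.4437 -0.3188]
earT [ 0.5978 -0.3781]
earB [ 0.4283 -0.3743]
f1 [ 0.6578 -0.3588]
f2 [ 0.6275 -0.4806]
br1 [ 0.6419 -0.1453]
br2 [ 0.5418 -0.0669]
gv [0.5034 0.0729]
```

View pics/crop.png

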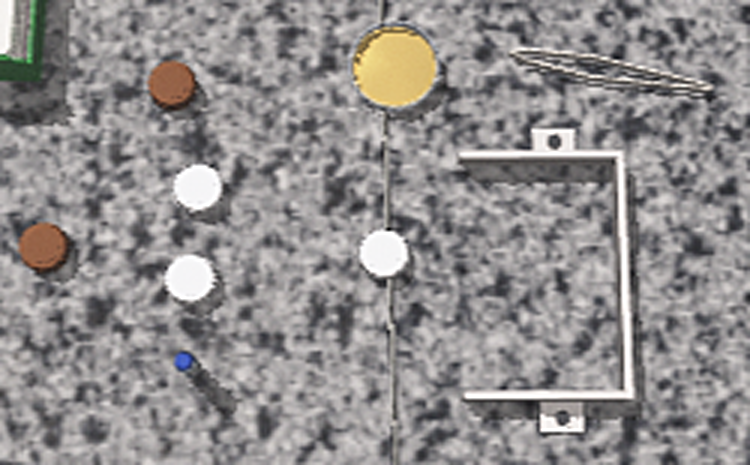

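The crop confirms three white caps, with the blue-capped vial at the robot-side end of the row. Both views agree on the vial, and the wall spacing and row offset fit the sizes given.

Plan: hold the fingers about 20% open as a cradle, with the tool's y axis along world x. Sweep along world -y: cap C first to the back, then B, then A.

```bash
python3 -m pendant '[[0,0,0.15,-0.05,-0.03,0,0.2],[0,0,0.3,-0.1,-0.06,0,0.2],[0,0,0.45,-0.15,-0.09,0,0.2],[0,0,0.6,-0.2,-0.12,0,0.2],[0,0,0.75,-0.25,-0.15,0,0.2],[0,0,0.9,-0.3,-0.18,0,0.2],[0,0,1.05,-0.345,-0.21,0,0.2],[0,0,1.255,-0.384,-0.25,0,0.2],[0,0,1.255,-0.402,-0.30,0,0.2],[0,0,1.255,-0.42,-0.35,0,0.2]]'
```

```text
time_s: 1.35
tcp_pos: [0.5159, 0.2236, 0.2309]
tcp_rot: [[0.001, 1.0, -0.0], [1.0, -0.001, -0.001], [-0.001, -0.0, -1.0]]
contact_force: [0.0, -0.4, 0.3]
grip_width: 0.199
grasp_force: 0.0
```

```bash
python3 -m pendant '[[0,0,0,-0.06,0.002,0,0.2],[0,0,0,-0.12,0.004,0,0.2],[0,0,0,-0.18,0.006,0,0.2],[0,0,0,-0.24,0.008,0,0.2],[0,0,0,-0.3,0.01,0,0.2],[0,0,0,-0.36,0.013,0,0.2],[0,0,0,-0.41,0.015,0,0.2],[0,0,0,-0.45,0.016,0,0.2],[0,0,0,-0.46,0.016,0.03,0.2],[0,0,0,-0.46,0.016,0.08,0.2]]'
```

```text
time_s: 2.6
tcp_pos: [0.5329, -0.237, 0.1519]
tcp_rot: [[0.004, 1.0, 0.005], [1.0, -0.004, -0.002], [-0.002, 0.005, -1.0]]
contact_force: [0.6, 0.5, -0.9]
grip_width: 0.2
grasp_force: 0.0
```

```bash
python3 -m pendant '[[0,0,0,0.004,0,0.04,0.2],[0,0,0,0.004,0,0.08,0.2],[0,0,0,0.004,0,0.11,0.2],[0,0,0,0.004,0,0.13,0.2],[0,0,0,0.004,0,0.14,0.2],[0,0,0,0.004,0,0.144,0.2],[0,0,0,0.004,0,0.144,0.2]]'
python3 - <<'E'
from h import *
a=r.read_camera('top')[125:280,140:390];b=r.read_camera('scene')[150:280,150:380]
cv2.imwrite('pics/c1.png',np.vstack([cv2.resize(a,(500,310)),cv2.resize(b,(500,283))]))
E
```

```text
time_s: 3.48
tcp_pos: [0.5319, -0.2308, 0.0079]
tcp_rot: [[0.001, 1.0, 0.001], [1.0, -0.001, -0.0], [-0.0, 0.001, -1.0]]
contact_force: [-0.2, 0.2, 0.1]
grip_width: 0.206
grasp_force: 0.0
```

View pics/c1.png

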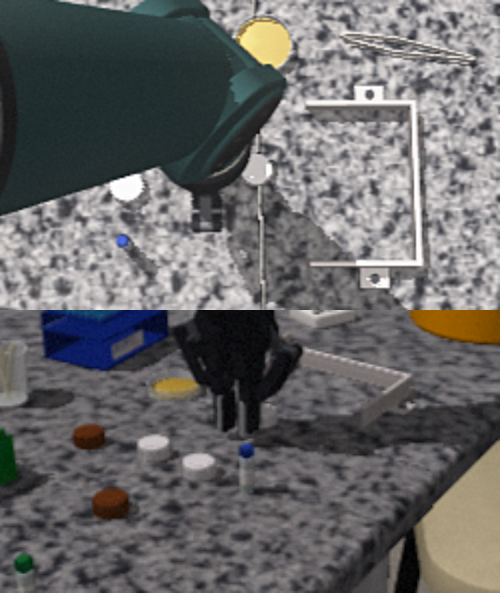

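The fingers are down just behind cap C (grey at (258,168) in the upper half) and clear of everything else. Sweep it in.

```bash
python3 -m pendant '[[0,0,0,-0.01,0,0,0.2],[0,0,0,-0.022,0,0,0.2],[0,0,0,-0.037,-0.001,0,0.2],[0,0,0,-0.053,-0.002,0,0.2],[0,0,0,-0.07,-0.003,0,0.2],[0,0,0,-0.087,-0.004,0,0.2],[0,0,0,-0.104,-0.005,0,0.2],[0,0,0,-0.119,-0.006,0,0.2],[0,0,0,-0.13,-0.007,0,0.2],[0,0,0,-0.134,-0.007,0,0.2]]'
python3 -m pendant '[[0,0,0,0.01,0,0,0.2],[0,0,0,0.012,0,-0.02,0.2],[0,0,0,0.012,0,-0.06,0.2],[0,0,0,0.05,-0.005,-0.1,0.2],[0,0,0,0.1,-0.005,-0.12,0.2],[0,0,0,0.16,-0.005,-0.13,0.2],[0,0,0,0.21,-0.005,-0.13,0.2],[0,0,0,0.242,-0.005,-0.12,0.2],[0,0,0,0.245,-0.005,-0.12,0.2]]'
python3 - <<'E'
from h import *
im=r.read_camera('top');cv2.imwrite('pics/t2.png',im)
for c in caps(im): print('cap',c.round(1),ray('top',c,.013).round(4))
E
```

```text
time_s: 4.82
tcp_pos: [0.5241, -0.3655, 0.0073]
tcp_rot: [[0.002, 1.0, -0.0], [1.0, -0.002, -0.0], [-0.0, -0.0, -1.0]]
contact_force: [0.4, 0.2, -0.7]
grip_width: 0.201
grasp_force: 0.1
time_s: 5.95
tcp_pos: [0.5192, -0.1151, 0.1278]
tcp_rot: [[-0.006, 1.0, -0.001], [1.0, 0.006, 0.002], [0.002, -0.001, -1.0]]
contact_force: [-0.5, -1.6, -0.0]
grip_width: 0.2
grasp_force: 0.0
cap [368.7  84. ] [ 0.769  -0.4742]
cap [205.6 186.8] [ 0.5759 -0.1616]
cap [330.6 212.1] [ 0.5232 -0.3872]
cap [202.7 217.1] [ 0.5202 -0.156 ]
cap [488.4 341.3] [ 0.2918 -0.6457]
```

Cap C lies at (0.523, -0.387), well inside. B is next: descend behind it, pass the vial straight, then veer slightly left.

```bash
python3 -m pendant '[[0,0,0,0,0.003,0.03,0.2],[0,0,0,0,0.003,0.06,0.2],[0,0,0,0,0.003,0.09,0.2],[0,0,0,0,0.003,0.11,0.2],[0,0,0,0,0.003,0.12,0.2],[0,0,0,0,0.003,0.12,0.2]]'
```

```text
time_s: 6.75
tcp_pos: [0.5226, -0.1207, 0.0074]
tcp_rot: [[0.003, 1.0, -0.0], [1.0, -0.003, -0.001], [-0.001, -0.0, -1.0]]
contact_force: [-0.2, -0.0, 1.2]
grip_width: 0.196
grasp_force: 0.0
```

```bash
python3 -m pendant '[[0,0,0,-0.01,0,0,0.2],[0,0,0,-0.022,0,0,0.2],[0,0,0,-0.036,0,0,0.2],[0,0,0,-0.05,0,0,0.2],[0,0,0,-0.064,0,0,0.2],[0,0,0,-0.078,-0.001,0,0.2],[0,0,0,-0.092,-0.004,0,0.2],[0,0,0,-0.106,-0.007,0,0.2],[0,0,0,-0.12,-0.011,0,0.2],[0,0,0,-0.134,-0.015,0,0.2]]'
python3 - <<'E'
from h import *
im=r.read_camera('top')
for c in caps(im): print('cap',c.round(1),ray('top',c,.013).round(4))
h=cv2.cvtColor(im,cv2.COLOR_BGR2HSV)
for c,s in blobs((h[...,0]>105)&(h[...,0]<130)&(h[...,1]>120)&(h[...,2]>60),6,60): print('blue',c.round(1),ray('top',c,.044).round(4))
E
```

```text
time_s: 8.0
tcp_pos: [0.5071, -0.2544, 0.0073]
tcp_rot: [[0.001, 1.0, -0.0], [1.0, -0.001, 0.0], [0.0, -0.0, -1.0]]
contact_force: [0.4, 0.3, -0.2]
grip_width: 0.201
grasp_force: 0.1
cap [368.7  84. ] [ 0.769  -0.4742]
cap [330.6 212.1] [ 0.5232 -0.3873]
blue [323.8  37.3] [ 0.8512 -0.3884]
blue [286.7  52.9] [ 0.8213 -0.3174]
blue [276.   65.5] [ 0.7963 -0.2965]
```

```bash
python3 -m pendant '[[0,0,0,-0.014,-0.004,0,0.2],[0,0,0,-0.028,-0.008,0,0.2],[0,0,0,-0.042,-0.012,0,0.2],[0,0,0,-0.056,-0.016,0,0.2],[0,0,0,-0.07,-0.02,0,0.2],[0,0,0,-0.08,-0.021,0,0.2],[0,0,0,-0.083,-0.021,0,0.2]]'
python3 -m pendant '[[0,0,0,0.01,0,0,0.2],[0,0,0,0.012,0,-0.02,0.2],[0,0,0,0.012,0,-0.06,0.2],[0,0,0,0.05,0.03,-0.1,0.2],[0,0,0,0.1,0.06,-0.12,0.2],[0,0,0,0.15,0.085,-0.12,0.2],[0,0,0,0.19,0.09,-0.12,0.2],[0,0,0,0.217,0.09,-0.12,0.2],[0,0,0,0.217,0.09,-0.12,0.2]]'
python3 - <<'E'
from h import *
im=r.read_camera('top');s=r.read_camera('scene')
for n,i in(('top',im),('scene',s)):
  for c in caps(i): print(n,'cap',c.round(1),ray(n,c,.013).round(4))
h=cv2.cvtColor(s,cv2.COLOR_BGR2HSV)
for c,_ in blobs((h[...,0]>105)&(h[...,0]<130)&(h[...,1]>120)&(h[...,2]>60),6,60): print('sblue',c.round(1),ray('scene',c,.04).round(4))
E
```

```text
time_s: 8.93
tcp_pos: [0.4862, -0.3375, 0.0074]
tcp_rot: [[0.002, 1.0, 0.0], [1.0, -0.002, -0.0], [-0.0, 0.0, -1.0]]
contact_force: [0.8, -0.6, 0.3]
grip_width: 0.205
grasp_force: 0.1
time_s: 10.05
tcp_pos: [0.5768, -0.1152, 0.1281]
tcp_rot: [[-0.006, 1.0, 0.0], [1.0, 0.006, 0.002], [0.002, 0.0, -1.0]]
contact_force: [1.0, -0.3, 0.5]
grip_width: 0.198
grasp_force: 0.0
top cap [368.7  84. ] [ 0.769  -0.4742]
top cap [205.6 186.8] [ 0.5759 -0.1615]
top cap [331.  212.2] [ 0.5229 -0.388 ]
top cap [316.2 233.5] [ 0.4852 -0.3593]
sblue [55.3 70.7] [ 2.4636 -0.9263]
sblue [241.4 135.4] [ 0.796  -0.5167]
sblue [263.1 213.8] [ 0.4673 -0.1573]
sblue [ 19.2 288. ] [0.6184 0.2051]
```

B is in at (0.485, -0.359) and the vial has not moved. Now cap A.

```bash
python3 -m pendant '[[0,0,0,0,-0.001,0.03,0.2],[0,0,0,0,-0.001,0.06,0.2],[0,0,0,0,-0.001,0.09,0.2],[0,0,0,0,-0.001,0.11,0.2],[0,0,0,0,-0.001,0.12,0.2],[0,0,0,0,-0.001,0.12,0.2]]'
python3 -m pendant '[[0,0,0,-0.01,0,0,0.2],[0,0,0,-0.022,0,0,0.2],[0,0,0,-0.036,-0.001,0,0.2],[0,0,0,-0.05,-0.003,0,0.2],[0,0,0,-0.064,-0.005,0,0.2],[0,0,0,-0.078,-0.007,0,0.2],[0,0,0,-0.092,-0.01,0,0.2],[0,0,0,-0.106,-0.013,0,0.2],[0,0,0,-0.12,-0.016,0,0.2],[0,0,0,-0.134,-0.019,0,0.2]]'
```

```text
time_s: 10.9
tcp_pos: [0.5755, -0.1202, 0.0071]
tcp_rot: [[0.002, 1.0, -0.0], [1.0, -0.002, -0.0], [-0.0, -0.0, -1.0]]
contact_force: [0.0, 0.3, -0.0]
grip_width: 0.197
grasp_force: 0.0
time_s: 12.15
tcp_pos: [0.5562, -0.2545, 0.0073]
tcp_rot: [[0.001, 1.0, -0.0], [1.0, -0.001, -0.0], [-0.0, -0.0, -1.0]]
contact_force: [1.3, -0.2, -0.3]
grip_width: 0.202
grasp_force: 0.2
```

```bash
python3 -m pendant '[[0,0,0,-0.014,-0.002,0,0.2],[0,0,0,-0.028,-0.004,0,0.2],[0,0,0,-0.042,-0.005,0,0.2],[0,0,0,-0.056,-0.005,0,0.2],[0,0,0,-0.07,-0.005,0,0.2],[0,0,0,-0.08,-0.005,0,0.2],[0,0,0,-0.084,-0.005,0,0.2]]'
python3 -m pendant '[[0,0,0,0.01,0,0,0.2],[0,0,0,0.012,0,-0.02,0.2],[0,0,0,0.012,0,-0.06,0.2],[0,0,0,0.03,0,-0.11,0.2],[0,0,0,0.08,0,-0.16,0.2],[0,0,0,0.14,0,-0.2,0.2],[0,0,0,0.2,0,-0.21,0.2],[0,0,0,0.25,0,-0.21,0.2],[0,0,0,0.25,0,-0.21,0.2]]'
python3 - <<'E'
from h import *
im=r.read_camera('top');s=r.read_camera('scene')
for c in caps(im): print('cap',c.round(1),ray('top',c,.013).round(4))
h=cv2.cvtColor(s,cv2.COLOR_BGR2HSV)
for c,_ in blobs((h[...,0]>105)&(h[...,0]<130)&(h[...,1]>120)&(h[...,2]>60),6,60): print('sblue',c.round(1),ray('scene',c,.04).round(4))
cv2.imwrite('pics/end.png',np.vstack([cv2.resize(im[100:300,100:430],(500,303)),cv2.resize(s[150:280,150:380],(500,283))]))
E
```

```text
time_s: 13.02
tcp_pos: [0.5513, -0.3386, 0.0073]
tcp_rot: [[0.002, 1.0, 0.0], [1.0, -0.002, -0.0], [-0.0, 0.0, -1.0]]
contact_force: [0.2, 0.2, 0.1]
grip_width: 0.201
grasp_force: 0.1
time_s: 14.15
tcp_pos: [0.5519, -0.0793, 0.2186]
tcp_rot: [[-0.011, 1.0, 0.001], [1.0, 0.011, 0.004], [0.004, 0.001, -1.0]]
contact_force: [-0.5, -0.2, -0.6]
grip_width: 0.199
grasp_force: 0.0
cap [368.7  84. ] [ 0.769  -0.4742]
cap [315.2 197.8] [ 0.5503 -0.3608]
cap [330.5 212.1] [ 0.5233 -0.3871]
cap [316.1 233.5] [ 0.4851 -0.3592]
sblue [54.9 70.4] [ 2.4774 -0.9316]
sblue [241.4 135.6] [ 0.795  -0.5152]
sblue [263.  213.9] [ 0.4673 -0.1567]
sblue [ 19.5 287.8] [0.6185 0.2047]
```

View pics/end.png

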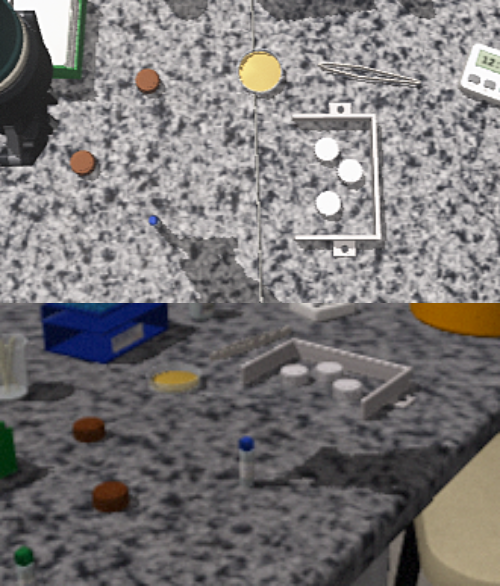

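All three caps lie wholly inside the frame, at (327,149), (350,170) and (328,203) in the upper half, about 40 mm or more behind the mouth. The vial, dish and forceps are where they started, and the hand is clear.

```bash
python3 -m pendant '[[0,0,0,0,0,0,0.2],[0,0,0,0,0,0,0.2],[0,0,0,0,0,0,0.2]]'; python3 -c "
from workcell import r
print(r.close_job())"
```

```text
time_s: 14.62
tcp_pos: [0.5514, -0.0889, 0.2172]
tcp_rot: [[0.003, 1.0, -0.0], [1.0, -0.003, -0.0], [-0.0, -0.0, -1.0]]
contact_force: [0.2, -0.3, 0.0]
grip_width: 0.2
grasp_force: 0.0
the job is handed in; nothing more can be done
None
```

I swept all three white caps into the frame, left the vial, petri dish and forceps where they were, and handed the job in at about 14.6 s with the hand clear; the hand-in call returned no verdict.

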